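# Close up the last strip of a cutting-board panel in the glue-up jig

### The job

Lay the loose dark walnut strip flat in the white glue-up jig and butt its long side tight against the open edge of the clamped panel, with its end tight against the jig's grey end stop, so that no gap shows at either place. Let go of it, and leave the loose light maple strip and the other things on the bench where they are.

Things in the scene. Friction and masses are not known exactly. Their poses are not given: they have to be found in the camera images.
- walnut: the loose strip of dark brown wood, a plain bar 150 long (its x) x 40 wide (its y) x 28 thick (its z), about 115 g; starts lying flat on the bench. Origin: centre of its underside, so it lies at z = 0 on the bench and 18 mm up on the jig. Both ends and both long sides are alike: either may go to the stop or the panel.
- walnut_end1 (a point): centre of the lower edge of the walnut strip's +x end face (75 mm from the strip's origin, at the level of its underside)
- walnut_end2 (a point): the same at the strip's -x end
- seam (a point): on the jig: middle of the open lower edge of the clamped panel, on the jig floor (18 mm above the bench); x runs along the edge to the end stop, y level into the panel, z up. The panel (light, dark, light strips) fills x -75 to 75, y 0 to 120, 28 mm high. The walnut strip belongs with its origin at x 0, y -20, z 0 here, its length along x.
- jig: fixed white board, 230 (x) x 300 (y) x 18 mm thick, immovable; origin under its centre, straight below point seam, same axes. Grey end stop: a bar across x 75 to 97, y -145 to 125, 20 mm high above the jig floor. Floor free at y -150 to 0, x -115 to 75, open at the -y and -x sides. Two hold-down clamps stand at y above 70, up to 95 mm above the floor.
- maple: loose strip of light wood, same size as the walnut strip, lying flat on the bench; not to be used. Origin: centre of its underside. It and the walnut strip may swap places.
- glue: white glue bottle with orange cap, 60 diameter x 170 high; origin: centre of its underside
- can: metal can, 84 diameter x 100 high; origin: centre of its underside
- sander: sanding block, black on cork, 65 (x) x 115 (y) x 40 high; origin: centre of its underside
- tape: grey tape measure, 68 (x) x 34 (y) x 64 high; origin: centre of its underside
- pencil: red carpenter's pencil, 172 long (x) x 14 x 9 high, lying flat; origin: on its underside, near the middle
- mallet: wooden mallet lying on its side, handle along its x, 28 thick, head 65 x 110 x 70 high at +140 mm x; origin: on the bench below the handle's middle
Not all that is in view belongs to the job. What is shaped like the walnut but purple is not meant.

How it is judged:
By the outcome, as a careful person would: the job done as asked, in the order asked, and still so for the second after the job is handed in, with the robot touching nothing.
It also fails if it takes over 54 s, if anything falls off the work surface, if the arm or the gripper's body presses on something with over 40 N, if the wrist force passes 120 N, or if a joint passes its speed limit or range.

### The arm

A 6-joint arm with a two-finger parallel gripper is mounted at the origin on the work surface. World frame = base frame: x ahead of the robot, y to its left, z up, the work surface at z = 0. Lengths are in m, angles in rad, forces in N, time in s.
With the tool pointing down it reaches from about 0.325 to 0.9 m from the base axis. Payload 6.1 kg.
Tool frame: the origin (TCP) lies midway between the tips of the shut fingers; the grasp point (between the pads) lies behind it (ctrl.pinch_z is the z of the grasp point in the tool frame, in m); z points along the fingers, y is the direction in which the jaws open and shut (so a half turn about z gives the same grasp; the last joint's range is limited). The gripper opens to 87 mm and grips with 3 to 60 N. Pads are 19 mm wide; open, the fingers measure 117 mm over their backs; the gripper's body (75 mm by 190 mm) begins 51 mm behind the grasp point.
Start: joints at [1.057, 0.22, 1.526, -0, 1.395, -0.126], TCP at [0.236, 0.579, 0.223] pointing down, gripper open.
Joint ranges: [-2.98, 2.98], [-0.91, 2.08], [0.09, 2.57], [-1.24, 4.39], [0.2, 2.65], [-2.68, 2.68]. Speed limits (rad/s): [2.57, 2.57, 3.01, 3.14, 3.14, 3.14].

### API

Orientations are given as a 3x3 rotation matrix whose columns are the frame's x, y, z axes.
In Python, from workcell import ctrl gives the robot as it stands. The module is installed in compiled form; this text tells all that it offers.
- The arm moves only by the shell command python3 -m pendant 'ROWS' [OPENING]. ROWS is JSON, a list of rows, each an object with "xyz": the shift along the tool's x, y, z in m, a list of three; "delta_rot": the turn, a rotation vector about the tool's x, y, z in degrees, a list of three. A call has exactly 10 rows; each row shifts and turns the commanded pose from where the row before left it, along the tool's axes as they then stand; what a row does not reach is not made up. A row lasts 1/10 s, in which the tool goes at most 50 mm and 8.59 degrees, less where a joint would pass 70% of its speed; a pose out of reach is approached as far as the arm can. A call with a gripper value outside its range is refused whole. OPENING is the closure in counts, from 0 (fully open) to 255 (shut), set as the call begins (- or left out, the last holds). The fingers move at their own pace and stop on an object; the grip force is fixed at half the most. Time passes only in rows, so rows that do not move let the fingers close, or fill a call up. It gives the time, the measured TCP pose, the force and the opening at its end, in the units of the state.
- ctrl.observe(): the state, without advancing time (a new reading comes with each control period).
- ctrl.camera(name): name is "side" or "top" or "wrist"; returns a dict with "color" (400x640x3 uint8, red, green, blue), "depth" (400x640 float32, m along the optical axis (not along the pixel's ray), 0 where there is no reading), "fx", "fy", "cx", "cy" (pixels), "position" and "rotation" of the camera in the world; the wrist camera has in their place "tool_from_camera" (4x4, takes a point from camera to tool coordinates, whose origin is the TCP and whose axes are the flange's). Camera axes: x right, y down, z forward; pixel columns grow to the right and rows downward; lengths in m; the calibration is good to about 2 mm. A picture is of the moment at which its call begins: read the wrist's pose just before it.
- ctrl.finish_job(): hands the job in, once; it reports no verdict.
The state is a dict: "t": time; "qpos": joint angles; "joint_velocities": joint speeds; "tau": joint torques, N m; "tool_pos": TCP position; "tcp_rot": TCP orientation; "contact_force": force on the tool from outside, world axes, zero at the start; "torque": the same for the moment, N m; "opening": opening from 0.0 (shut) to 1.0 (fully open).
Only numpy, scipy, OpenCV 4.12 (cv2) and the standard library are available. Lean on these libraries where they do the work, as an engineer would, in place of code of your own. Each camera call takes 0.05 s, during which the arm holds its last target.

## Working session

There is one attempt and no reset: what is moved stays moved. The work goes in short steps, Python scripts to look and compute and a shell command to move; the robot and the scene stay as the last step left them, time stands still between calls to the robot, and variables do not carry over. Pictures are saved under pics/ and viewed, and the job is handed in when it is done.

```bash
mkdir -p pics
cat > h.py <<'E'
import numpy as np, cv2, pickle
from workcell import ctrl
def shot(n,fn):
    s=ctrl.observe(); c=ctrl.camera(n)
    if 'position' not in c:
        T=np.eye(4);T[:3,:3]=s['tcp_rot'];T[:3,3]=s['tool_pos'];M=T@np.array(c['tool_from_camera']);c['rotation']=M[:3,:3];c['position']=M[:3,3]
    cv2.imwrite('pics/'+fn+'.png',c['color'][:,:,::-1]); pickle.dump(c,open(fn+'.pkl','wb')); return c
def load(fn): return pickle.load(open(fn+'.pkl','rb'))
def cloud(c):
    v,u=np.mgrid[:400,:640]; d=c['depth']
    p=np.stack([(u-c['cx'])/c['fx']*d,(v-c['cy'])/c['fy']*d,d],-1)
    return p@np.array(c['rotation']).T+np.array(c['position'])
def onplane(c,u,v,z):
    r=np.array(c['rotation'])@np.array([(u-c['cx'])/c['fx'],(v-c['cy'])/c['fy'],1]);o=np.array(c['position']);return o+r*(z-o[2])/r[2]
E
python3 - <<'E'
from h import *
for n in ['top','side','wrist']:
    c=shot(n,n+'0');print(n,np.round(c['position'],3),np.round(c['rotation'],3).tolist(),c['fx'])
s=ctrl.observe();print(s['t'],s['tool_pos'],np.round(s['tcp_rot'],3),s['opening'],ctrl.pinch_z)
E
```

```text
top [ 0.313 -0.198  1.586] [[0.004, -0.993, 0.12], [-1.0, -0.003, 0.006], [-0.006, -0.12, -0.993]] 461.6640393215258
side [ 0.256 -1.061  0.598] [[0.956, -0.15, 0.252], [-0.293, -0.486, 0.823], [-0.001, -0.861, -0.508]] 361.5946982703934
wrist [0.173 0.604 0.384] [[0.378, 0.897, 0.231], [0.926, -0.365, -0.097], [-0.003, 0.25, -0.968]] 343.52684811753795
0.15 [0.23610913 0.57819524 0.22171211] [[-0.926  0.378 -0.001]
 [ 0.378  0.926 -0.001]
 [ 0.    -0.001 -1.   ]] 1.0012207680375544 -0.0187
```

View pics/top0.png

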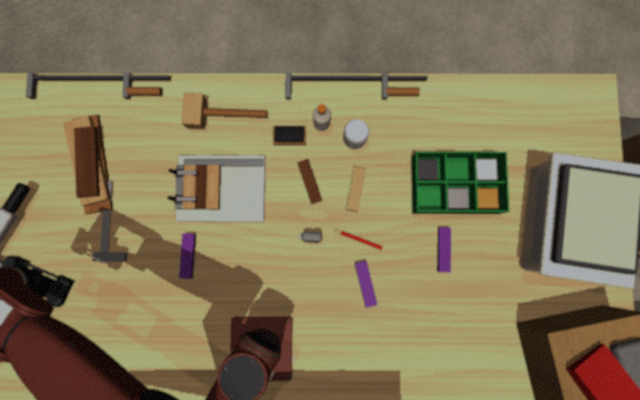

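View pics/side0.png

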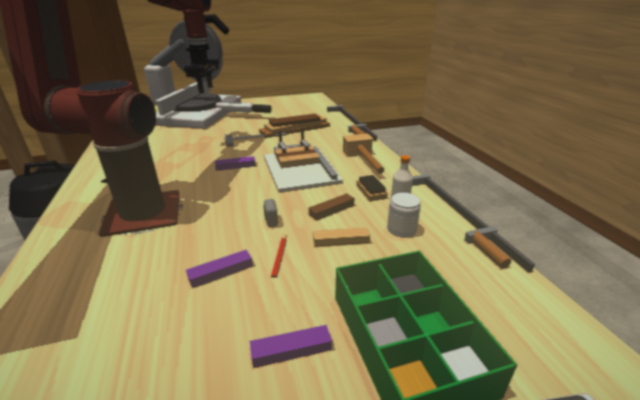

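The top view shows the walnut at about (310,181) and the maple at (356,188). The jig spans (177–265, 155–222), with the panel on its left and the grey stop along its top edge (row ~160). I'll enlarge it and measure.

Run:
```python
from h import *
c=load('top0');P=cloud(c)
im=c['color'][130:240,160:380,::-1];cv2.imwrite('pics/topz.png',cv2.resize(im,None,fx=3.6,fy=3.6,interpolation=cv2.INTER_CUBIC))
hsv=cv2.cvtColor(c['color'],cv2.COLOR_RGB2HSV)
z=P[...,2];print('bench z',np.median(z[200:230,330:345]))
m=np.zeros((400,640),bool);m[150:210,290:330]=1;
w=m&(z>0.018)&(z<.045)
pts=P[w];print(w.sum(),np.median(pts[:,2]))
q=(pts[:,:2]*1000).astype(np.float32);print(cv2.minAreaRect(q))
m2=m&(c['color'].astype(int).sum(2)<260)
print(m2.sum());ys,xs=np.nonzero(m2)
q=np.array([onplane(c,u,v,.028)[:2] for u,v in zip(xs,ys)])*1000
print(cv2.minAreaRect(q.astype(np.float32)),q.mean(0))
# jig
for (u,v) in [(177,155),(265,155),(265,222),(177,222)]: print(u,v,onplane(c,u,v,.018).round(4))
# rows of z map in jig
np.set_printoptions(linewidth=250)
print((z[188,170:275]*1000).astype(int)); print((z[148:228,245]*1000).astype(int));print((z[148:228,205]*1000).astype(int))
```

```text
bench z -0.0005153149743433172
505 0.027507142050365863
((559.354736328125, -157.1759796142578), (150.04962158203125, 39.95532989501953), 19.18936538696289)
481
((560.2775268554688, -159.75694274902344), (150.7537078857422, 38.846282958984375), 19.21982765197754) [ 559.69440156 -159.62100124]
177 155 [0.651 0.3   0.018]
265 155 [ 0.6517 -0.0053  0.018 ]
265 222 [ 0.4195 -0.0093  0.018 ]
177 222 [0.4185 0.2906 0.018 ]
[   5    0    5    1    2   45   45   46   45   46   49   41   44   49   45   46   47   45   47   52   44   43 1586   46   39   46   41   46   45   46   42   44   41   42   48   47   51   50   38   44   47   44   45   45   43   50   39   40   40
   26   16   17   17   16   25   22   15   18   23   22   14   19   17   24   21   14   18   16   21   24   24   15   11    9   20   12   19   13   19   22   15   16   11   15   16   16   16   15   15   14   19    9   22   18   -1    3    0    0
    1   -1   -2   -2    3    0   -3]
[ 2  3  4 -4  0  4  1 -3 19 17 22 13 29 32 34 39 39 38 32 12 17 17 21 18 15 19 19 22 12 15 19 22 18 13 17 15 18 19 13 16 12 17 11 13 20 18 21 16 16 13 15 10 21 16 15 13 19 14 14 16 19 17 16 20 18 13 14 17 15 19 15 19 15 13  0 -1 -2 -2 -3 -2]
[ 4  0  0  4  1 -4 -2 -4 11 19 11  4 41 40 29 30 38 47 47 39 54 49 45 44 47 49 41 47 45 46 51 39 41 47 41 48 43 50 51 44 47 47 44 49 48 45 45 42 47 49 38 45 43 45 46 50 40 49 45 43 51 40 18 23 13 22 20 18 15 20 21 21 12 14  2  2  5  0  5 -6]
```

View pics/topz.png

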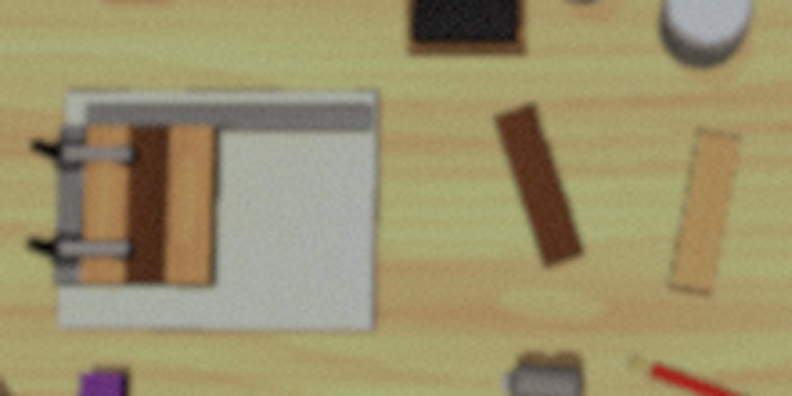

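View pics/wrist0.png

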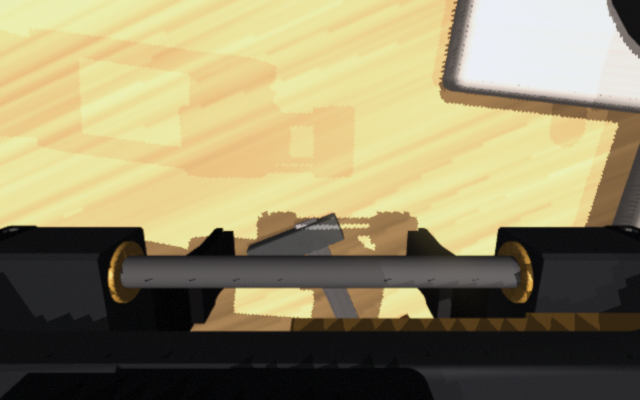

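```bash
python3 -m pendant '[{"xyz":[-0.0403,-0.0204,0],"delta_rot":[0,0,0]},{"xyz":[-0.0403,-0.0204,0],"delta_rot":[0,0,0]},{"xyz":[-0.0403,-0.0204,0],"delta_rot":[0,0,0]},{"xyz":[-0.0403,-0.0204,0],"delta_rot":[0,0,0]},{"xyz":[-0.0403,-0.0204,0],"delta_rot":[0,0,0]},{"xyz":[-0.0403,-0.0204,0],"delta_rot":[0,0,0]},{"xyz":[-0.0403,-0.0204,0],"delta_rot":[0,0,0]},{"xyz":[-0.0403,-0.0204,0],"delta_rot":[0,0,0]},{"xyz":[-0.0403,-0.0204,0],"delta_rot":[0,0,0]},{"xyz":[-0.0403,-0.0204,0],"delta_rot":[0,0,0]}]' 0
python3 -m pendant '[{"xyz":[-0.0403,-0.0204,0],"delta_rot":[0,0,0]},{"xyz":[-0.0403,-0.0204,0],"delta_rot":[0,0,0]},{"xyz":[-0.0403,-0.0204,0],"delta_rot":[0,0,0]},{"xyz":[-0.0403,-0.0204,0],"delta_rot":[0,0,0]},{"xyz":[0,0,0],"delta_rot":[0,0,-7.5]},{"xyz":[0,0,0],"delta_rot":[0,0,-7.5]},{"xyz":[0,0,0],"delta_rot":[0,0,-8]},{"xyz":[0,0,0],"delta_rot":[0,0,0]},{"xyz":[0,0,0],"delta_rot":[0,0,0]},{"xyz":[0,0,0],"delta_rot":[0,0,0]}]'
python3 - <<'E'
from h import *
c=shot('wrist','w1');print(np.round(c['position'],3));s=ctrl.observe();print(s['tool_pos'],np.round(s['tcp_rot'],3),s['contact_force'])
E
```

```text
t: 1.15
tool_pos: [0.5331, 0.2357, 0.2223]
tcp_rot: [[-0.926, 0.378, -0.0], [0.378, 0.926, 0.0], [0.0, -0.0, -1.0]]
contact_force: [0.8, 0.8, -0.0]
opening: 1.001
t: 2.15
tool_pos: [0.6505, 0.101, 0.2224]
tcp_rot: [[-1.0, -0.011, -0.0], [-0.011, 1.0, -0.0], [0.0, -0.0, -1.0]]
contact_force: [-0.3, 1.0, 0.2]
opening: 0.999
[0.583 0.1   0.385]
[0.65055168 0.10102432 0.22251326] [[-1.    -0.012 -0.   ]
 [-0.012  1.     0.   ]
 [ 0.     0.    -1.   ]] [-0.30393641  0.12839034  0.51988136]
```

View pics/w1.png

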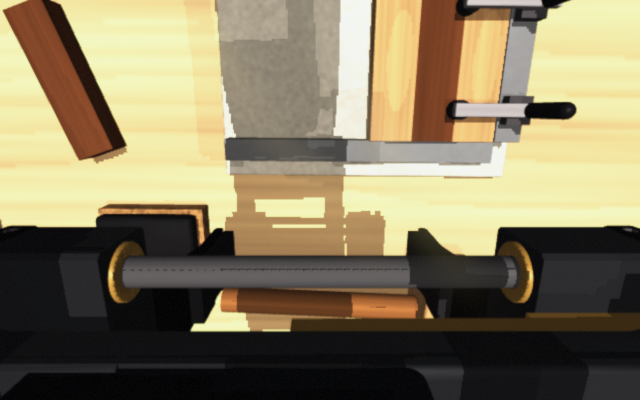

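The wrist view shows the panel's open edge at col ~370 (rows 0–138), the stop's inner edge at row ~138 (cols 225–345) and the walnut at the upper left (5–125, 0–160). Next I'll fit the edges.

Run:
```python
from h import *
c=load('w1');P=cloud(c);z=P[...,2]
def fit(a,b):
    p=np.polyfit(a,b,1);r=b-np.polyval(p,a);k=abs(r)<2.5*r.std()+1e-6;p=np.polyfit(a[k],b[k],1);return p,(b[k]-np.polyval(p,a[k])).std()
# image gradient edges
g=cv2.cvtColor(c['color'],cv2.COLOR_RGB2GRAY).astype(float);sat=cv2.cvtColor(c['color'],cv2.COLOR_RGB2HSV)[...,1].astype(float)
# panel edge: saturation jump along rows
pts=[];pz=[]
for v in range(5,130,3):
    d=np.diff(cv2.GaussianBlur(sat[v:v+1],(5,1),0)[0,345:395]);u=345+np.argmax(d)+.5
    pts.append(onplane(c,u,v,.046)); 
    dz=np.diff(z[v,345:395]);uz=345+np.argmax(dz)+.5;pz.append(onplane(c,uz,v,.046))
for n,q in(('sat',pts),('depth',pz)):
    q=np.array(q);p,s=fit(q[:,0],q[:,1]);print(n,'panel edge y at x=.54',np.polyval(p,.54).round(4),'slope deg',np.degrees(np.arctan(p[0])).round(2),s.round(4),q[[0,-1],0])
for nm,rng in(('stopL',range(232,330,3)),('stopR',range(348,366,2))):
    q=[];
    for u in rng:
        d=np.diff(cv2.GaussianBlur(g[:,u:u+1],(1,5),0)[122:150,0]);v=122+np.argmin(d)+.5
        q.append(onplane(c,u,v,.038))
    q=np.array(q);p,s=fit(q[:,1],q[:,0]);print(nm,'x at y=.1',np.polyval(p,.1).round(4),'deg',np.degrees(np.arctan(-p[0])).round(2),s.round(4))
# depth centroids
print('stop z',np.median(z[145:155,240:330]),'panel z',np.median(z[20:100,380:410]),'floor',np.median(z[20:100,240:330]))
m=(z>.018)&(z<.04);m[:,160:]=0;m[200:]=0
q=P[m];print(cv2.minAreaRect((q[:,:2]*1000).astype(np.float32)),np.median(q[:,2]))
t=P[(z>.022)&(z<.032)&(np.arange(640)<160)[None]&(np.arange(400)<170)[:,None]];print(cv2.minAreaRect((t[:,:2]*1000).astype(np.float32)))
```

```text
sat panel edge y at x=.54 0.1449 slope deg -0.02 0.0003 [0.4920302  0.59928212]
depth panel edge y at x=.54 0.1469 slope deg 0.05 0.0031 [0.49191986 0.59927091]
stopL x at y=.1 0.6097 deg 0.07 0.0003
stopR x at y=.1 0.607 deg -4.04 0.0002
stop z 0.03806844395461367 panel z 0.045979193908889604 floor 0.018135335858262353
((559.5363159179688, -156.7182159423828), (150.22637939453125, 41.988800048828125), 18.942455291748047) 0.028157391250552388
((559.5294189453125, -156.7412109375), (150.1969757080078, 41.95714569091797), 18.939233779907227)
```

```bash
python3 -m pendant '[{"xyz":[0.0134,-0.0367,0],"delta_rot":[0,0,0]},{"xyz":[0.0134,-0.0367,0],"delta_rot":[0,0,0]},{"xyz":[0.0134,-0.0367,0],"delta_rot":[0,0,0]},{"xyz":[0.0134,-0.0367,0],"delta_rot":[0,0,0]},{"xyz":[0.0134,-0.0367,0],"delta_rot":[0,0,0]},{"xyz":[0.0134,-0.0367,0],"delta_rot":[0,0,0]},{"xyz":[0.0134,-0.0367,0],"delta_rot":[0,0,0]},{"xyz":[0,0,0.02],"delta_rot":[0,0,-6.1]},{"xyz":[0,0,0.03],"delta_rot":[0,0,-6.1]},{"xyz":[0,0,0.03],"delta_rot":[0,0,-6.1]}]'
python3 -m pendant '[{"xyz":[0,0,0.02],"delta_rot":[0,0,0]},{"xyz":[0,0,0],"delta_rot":[0,0,0]},{"xyz":[0,0,0],"delta_rot":[0,0,0]},{"xyz":[0,0,0],"delta_rot":[0,0,0]},{"xyz":[0,0,0],"delta_rot":[0,0,0]},{"xyz":[0,0,0],"delta_rot":[0,0,0]},{"xyz":[0,0,0],"delta_rot":[0,0,0]},{"xyz":[0,0,0],"delta_rot":[0,0,0]},{"xyz":[0,0,0],"delta_rot":[0,0,0]},{"xyz":[0,0,0],"delta_rot":[0,0,0]}]'
python3 - <<'E'
from h import *
c=shot('wrist','w2');shot('side','s2')
E
```

```text
t: 3.2
tool_pos: [0.5607, -0.158, 0.1426]
tcp_rot: [[-0.944, -0.329, 0.002], [-0.329, 0.944, -0.001], [-0.002, -0.001, -1.0]]
contact_force: [-0.6, -0.3, -1.5]
opening: 0.999
t: 4.2
tool_pos: [0.5603, -0.1573, 0.1225]
tcp_rot: [[-0.945, -0.327, -0.0], [-0.327, 0.945, 0.0], [0.0, 0.0, -1.0]]
contact_force: [-0.0, -0.5, -0.3]
opening: 1.0
```

View pics/w2.png

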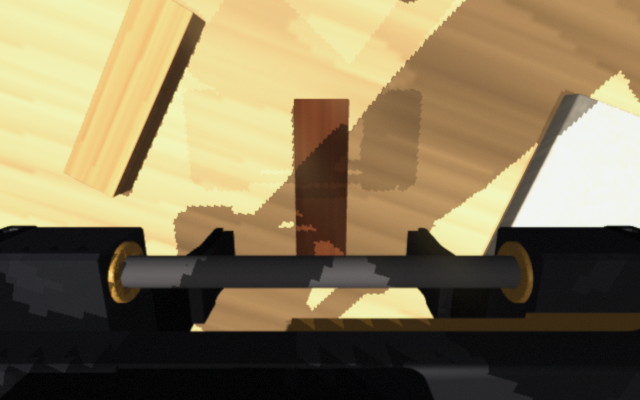

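The walnut sits centred between the fingers (cols 293–349, fingers 232–408) and is aligned with them. I'll go down and grip it.

```bash
python3 -m pendant '[{"xyz":[0,0,0.03],"delta_rot":[0,0,0]},{"xyz":[0,0,0.03],"delta_rot":[0,0,0]},{"xyz":[0,0,0.03],"delta_rot":[0,0,0]},{"xyz":[0,0,0.015],"delta_rot":[0,0,0]},{"xyz":[0,0,0.01],"delta_rot":[0,0,0]},{"xyz":[0,0,0.001],"delta_rot":[0,0,0]},{"xyz":[0,0,0],"delta_rot":[0,0,0]},{"xyz":[0,0,0],"delta_rot":[0,0,0]},{"xyz":[0,0,0],"delta_rot":[0,0,0]},{"xyz":[0,0,0],"delta_rot":[0,0,0]}]'
python3 -m pendant '[{"xyz":[0,0,0],"delta_rot":[0,0,0]},{"xyz":[0,0,0],"delta_rot":[0,0,0]},{"xyz":[0,0,0],"delta_rot":[0,0,0]},{"xyz":[0,0,0],"delta_rot":[0,0,0]},{"xyz":[0,0,0],"delta_rot":[0,0,0]},{"xyz":[0,0,0],"delta_rot":[0,0,0]},{"xyz":[0,0,0],"delta_rot":[0,0,0]},{"xyz":[0,0,0],"delta_rot":[0,0,0]},{"xyz":[0,0,0],"delta_rot":[0,0,0]},{"xyz":[0,0,0],"delta_rot":[0,0,0]}]' 255
```

```text
t: 5.3
tool_pos: [0.561, -0.1576, 0.0075]
tcp_rot: [[-0.945, -0.327, 0.001], [-0.327, 0.945, -0.001], [-0.001, -0.001, -1.0]]
contact_force: [-0.8, 0.3, -0.1]
opening: 1.004
t: 6.3
tool_pos: [0.5603, -0.1573, 0.0065]
tcp_rot: [[-0.945, -0.327, -0.0], [-0.327, 0.945, 0.0], [0.0, 0.0, -1.0]]
contact_force: [-0.7, -0.1, 0.7]
opening: 0.455
```

```bash
python3 -m pendant '[{"xyz":[0,0,-0.03],"delta_rot":[0,0,0]},{"xyz":[0,0,-0.05],"delta_rot":[0,0,0]},{"xyz":[0,0,0],"delta_rot":[0,0,6.4]},{"xyz":[0,0,0],"delta_rot":[0,0,6.4]},{"xyz":[0,0,0],"delta_rot":[0,0,6.3]},{"xyz":[0.0064,0.035,0],"delta_rot":[0,0,0]},{"xyz":[0.0064,0.048,0],"delta_rot":[0,0,0]},{"xyz":[0.0064,0.048,0],"delta_rot":[0,0,0]},{"xyz":[0.0064,0.048,0],"delta_rot":[0,0,0]},{"xyz":[0.0064,0.048,0],"delta_rot":[0,0,0]}]'
python3 -m pendant '[{"xyz":[0,0,0],"delta_rot":[0,0,0]},{"xyz":[0,0,0],"delta_rot":[0,0,0]},{"xyz":[0,0,0.02],"delta_rot":[0,0,0]},{"xyz":[0,0,0.02],"delta_rot":[0,0,0]},{"xyz":[0,0,0.01],"delta_rot":[0,0,0]},{"xyz":[0,0,0],"delta_rot":[0,0,0]},{"xyz":[0,0,0],"delta_rot":[0,0,0]},{"xyz":[0,0,0],"delta_rot":[0,0,0]},{"xyz":[0,0,0],"delta_rot":[0,0,0]},{"xyz":[0,0,0],"delta_rot":[0,0,0]}]'
python3 - <<'E'
from h import *
c=shot('wrist','w3');shot('side','s3')
E
```

```text
t: 7.3
tool_pos: [0.5278, 0.0714, 0.0865]
tcp_rot: [[-1.0, 0.001, 0.0], [0.001, 1.0, 0.0], [-0.0, 0.0, -1.0]]
contact_force: [0.4, 0.7, -1.1]
opening: 0.458
t: 8.3
tool_pos: [0.5291, 0.0697, 0.0373]
tcp_rot: [[-1.0, 0.0, 0.001], [0.0, 1.0, -0.0], [-0.001, -0.0, -1.0]]
contact_force: [-0.7, -1.2, -1.0]
opening: 0.458
```

View pics/w3.png

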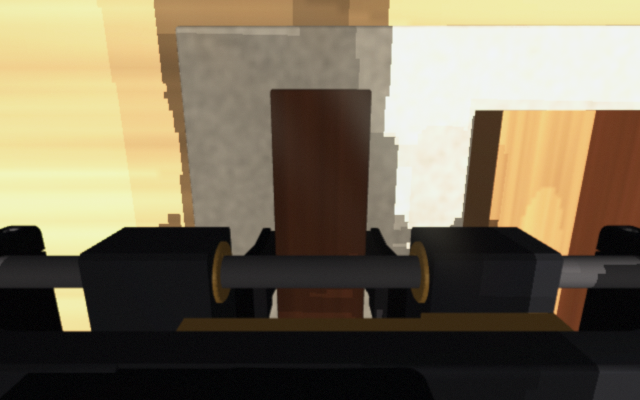

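View pics/s3.png

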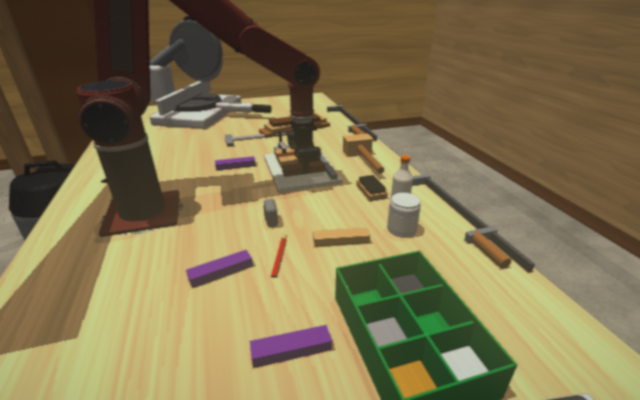

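The strip (cols 271–371) hangs over the jig floor, parallel to the panel edge (col ~472–498). Next: lower it, then nudge toward the stop.

```bash
python3 -m pendant '[{"xyz":[0,0,0.006],"delta_rot":[0,0,0]},{"xyz":[0,0,0.004],"delta_rot":[0,0,0]},{"xyz":[0,0,0.002],"delta_rot":[0,0,0]},{"xyz":[0,0,0],"delta_rot":[0,0,0]},{"xyz":[-0.001,0,0],"delta_rot":[0,0,0]},{"xyz":[-0.001,0,0],"delta_rot":[0,0,0]},{"xyz":[-0.001,0,0],"delta_rot":[0,0,0]},{"xyz":[0,0,0],"delta_rot":[0,0,0]},{"xyz":[0,0,0],"delta_rot":[0,0,0]},{"xyz":[0,0,0],"delta_rot":[0,0,0]}]'
```

```text
t: 9.4
tool_pos: [0.5317, 0.0697, 0.0245]
tcp_rot: [[-1.0, 0.0, 0.001], [0.0, 1.0, 0.0], [-0.001, 0.0, -1.0]]
contact_force: [0.5, 0.2, -0.2]
opening: 0.458
```

```bash
python3 -m pendant '[{"xyz":[-0.0005,0,0],"delta_rot":[0,0,0]},{"xyz":[-0.0005,0,0],"delta_rot":[0,0,0]},{"xyz":[-0.0005,0,0],"delta_rot":[0,0,0]},{"xyz":[-0.0005,0,0],"delta_rot":[0,0,0]},{"xyz":[0,0,0],"delta_rot":[0,0,0]},{"xyz":[0,0,0],"delta_rot":[0,0,0]},{"xyz":[0,0,0],"delta_rot":[0,0,0]},{"xyz":[0,0,0],"delta_rot":[0,0,0]},{"xyz":[0,0,0],"delta_rot":[0,0,0]},{"xyz":[0,0,0],"delta_rot":[0,0,0]}]'
```

```text
t: 10.4
tool_pos: [0.5334, 0.0697, 0.0245]
tcp_rot: [[-1.0, 0.0, 0.0], [0.0, 1.0, -0.0], [-0.0, -0.0, -1.0]]
contact_force: [-0.0, 0.3, -1.2]
opening: 0.459
```

```bash
python3 -m pendant '[{"xyz":[-0.0005,0,0],"delta_rot":[0,0,0]},{"xyz":[-0.0005,0,0],"delta_rot":[0,0,0]},{"xyz":[-0.0005,0,0],"delta_rot":[0,0,0]},{"xyz":[-0.0005,0,0],"delta_rot":[0,0,0]},{"xyz":[0,0,0],"delta_rot":[0,0,0]},{"xyz":[0,0,0],"delta_rot":[0,0,0]},{"xyz":[0,0,0],"delta_rot":[0,0,0]},{"xyz":[0,0,0],"delta_rot":[0,0,0]},{"xyz":[0,0,0],"delta_rot":[0,0,0]},{"xyz":[0,0,0],"delta_rot":[0,0,0]}]'
```

```text
t: 11.4
tool_pos: [0.5354, 0.0697, 0.0245]
tcp_rot: [[-1.0, 0.0, 0.0], [0.0, 1.0, 0.0], [-0.0, 0.0, -1.0]]
contact_force: [-0.2, -0.7, -0.7]
opening: 0.457
```

```bash
python3 -m pendant '[{"xyz":[-0.0005,0,0],"delta_rot":[0,0,0]},{"xyz":[-0.0005,0,0],"delta_rot":[0,0,0]},{"xyz":[-0.0005,0,0],"delta_rot":[0,0,0]},{"xyz":[0,0,0],"delta_rot":[0,0,0]},{"xyz":[0,0,0],"delta_rot":[0,0,0]},{"xyz":[0,0,0],"delta_rot":[0,0,0]},{"xyz":[0,0,0],"delta_rot":[0,0,0]},{"xyz":[0,0,0],"delta_rot":[0,0,0]},{"xyz":[0,0,0],"delta_rot":[0,0,0]},{"xyz":[0,0,0],"delta_rot":[0,0,0]}]'
```

```text
t: 12.4
tool_pos: [0.5369, 0.0697, 0.0245]
tcp_rot: [[-1.0, 0.0, -0.0], [0.0, 1.0, 0.0], [0.0, 0.0, -1.0]]
contact_force: [-0.3, -0.3, -1.1]
opening: 0.459
```

```bash
python3 -m pendant '[{"xyz":[-0.0005,0,0],"delta_rot":[0,0,0]},{"xyz":[-0.0005,0,0],"delta_rot":[0,0,0]},{"xyz":[-0.0005,0,0],"delta_rot":[0,0,0]},{"xyz":[0,0,0],"delta_rot":[0,0,0]},{"xyz":[0,0,0],"delta_rot":[0,0,0]},{"xyz":[0,0,0],"delta_rot":[0,0,0]},{"xyz":[0,0,0],"delta_rot":[0,0,0]},{"xyz":[0,0,0],"delta_rot":[0,0,0]},{"xyz":[0,0,0],"delta_rot":[0,0,0]},{"xyz":[0,0,0],"delta_rot":[0,0,0]}]'
```

```text
t: 13.4
tool_pos: [0.5372, 0.0697, 0.0245]
tcp_rot: [[-1.0, 0.0, -0.003], [0.0, 1.0, -0.0], [0.003, -0.0, -1.0]]
contact_force: [-6.2, -0.7, 5.1]
opening: 0.456
```

Contact at the stop: −6 N. I'll release, lift, and go round to the −y side to push it against the panel.

```bash
python3 -m pendant '[{"xyz":[0,0,0],"delta_rot":[0,0,0]},{"xyz":[0,0,0],"delta_rot":[0,0,0]},{"xyz":[0,0,0],"delta_rot":[0,0,0]},{"xyz":[0,0,0],"delta_rot":[0,0,0]},{"xyz":[0,0,0],"delta_rot":[0,0,0]},{"xyz":[0,0,-0.02],"delta_rot":[0,0,0]},{"xyz":[0,0,-0.04],"delta_rot":[0,0,0]},{"xyz":[0,-0.02,0],"delta_rot":[0,0,0]},{"xyz":[0,-0.03,0],"delta_rot":[0,0,0]},{"xyz":[0,-0.01,0],"delta_rot":[0,0,0]}]' 0
python3 -m pendant '[{"xyz":[0,0,0],"delta_rot":[0,0,0]},{"xyz":[0,0,0],"delta_rot":[0,0,0]},{"xyz":[0,0,0],"delta_rot":[0,0,0]},{"xyz":[0,0,0],"delta_rot":[0,0,0]},{"xyz":[0,0,0],"delta_rot":[0,0,0]},{"xyz":[0,0,0],"delta_rot":[0,0,0]},{"xyz":[0,0,0],"delta_rot":[0,0,0]},{"xyz":[0,0,0],"delta_rot":[0,0,0]},{"xyz":[0,0,0],"delta_rot":[0,0,0]},{"xyz":[0,0,0],"delta_rot":[0,0,0]}]' 255
python3 - <<'E'
from h import *
c=shot('wrist','w4')
E
```

```text
t: 14.4
tool_pos: [0.5388, 0.0079, 0.0851]
tcp_rot: [[-1.0, 0.001, 0.001], [0.001, 1.0, -0.001], [-0.001, -0.001, -1.0]]
contact_force: [1.4, 0.4, 0.1]
opening: 0.997
t: 15.4
tool_pos: [0.5384, 0.0097, 0.0846]
tcp_rot: [[-1.0, 0.0, 0.0], [0.0, 1.0, 0.0], [-0.0, 0.0, -1.0]]
contact_force: [0.6, -0.1, 1.2]
opening: 0.176
```

View pics/w4.png

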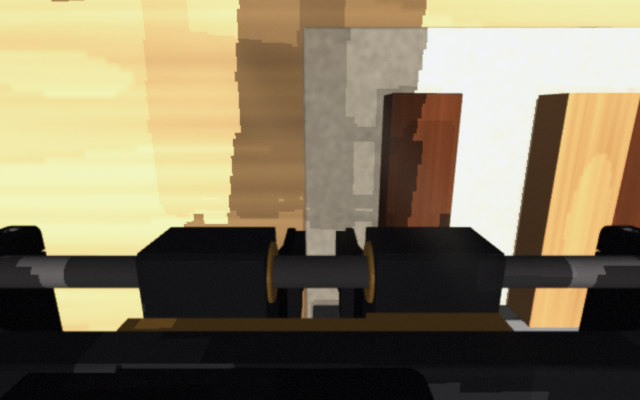

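The strip lies free (cols 382–462), parallel to the panel (edge at col ~535). Next I'll descend beside it, with the fingers nearly shut.

```bash
python3 -m pendant '[{"xyz":[0,0,0.02],"delta_rot":[0,0,0]},{"xyz":[0,0,0.03],"delta_rot":[0,0,0]},{"xyz":[0,0,0.008],"delta_rot":[0,0,0]},{"xyz":[0,0,0],"delta_rot":[0,0,0]},{"xyz":[0,0.01,0],"delta_rot":[0,0,0]},{"xyz":[0,0.01,0],"delta_rot":[0,0,0]},{"xyz":[0,0.01,0],"delta_rot":[0,0,0]},{"xyz":[0,0.01,0],"delta_rot":[0,0,0]},{"xyz":[0,0.01,0],"delta_rot":[0,0,0]},{"xyz":[0,0.01,0],"delta_rot":[0,0,0]}]'
```

```text
t: 16.45
tool_pos: [0.5386, 0.0707, 0.0269]
tcp_rot: [[-1.0, -0.0, 0.001], [-0.0, 1.0, -0.0], [-0.001, -0.0, -1.0]]
contact_force: [-0.9, -0.4, 0.8]
opening: 0.003
```

```bash
python3 -m pendant '[{"xyz":[0,0.004,0],"delta_rot":[0,0,0]},{"xyz":[0,0.004,0],"delta_rot":[0,0,0]},{"xyz":[0,0.003,0],"delta_rot":[0,0,0]},{"xyz":[0,0.002,0],"delta_rot":[0,0,0]},{"xyz":[0,0.001,0],"delta_rot":[0,0,0]},{"xyz":[0,0.001,0],"delta_rot":[0,0,0]},{"xyz":[0,0,0],"delta_rot":[0,0,0]},{"xyz":[0,0,0],"delta_rot":[0,0,0]},{"xyz":[0,0,0],"delta_rot":[0,0,0]},{"xyz":[0,0,0],"delta_rot":[0,0,0]}]'
python3 - <<'E'
from h import *
c=shot('wrist','w5')
E
```

```text
t: 17.45
tool_pos: [0.5384, 0.0847, 0.0265]
tcp_rot: [[-1.0, 0.0, -0.0], [0.0, 1.0, 0.0], [0.0, 0.0, -1.0]]
contact_force: [0.2, 0.3, -0.9]
opening: 0.008
```

View pics/w5.png

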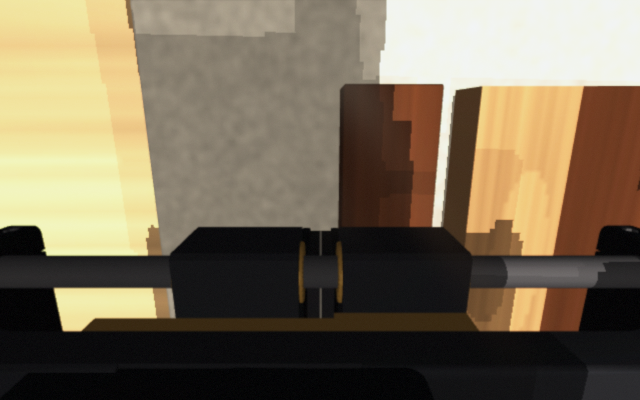

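A gap of a few mm remains (col 443 to 455). I'll keep pushing in small steps.

```bash
python3 -m pendant '[{"xyz":[0,0.001,0],"delta_rot":[0,0,0]},{"xyz":[0,0.001,0],"delta_rot":[0,0,0]},{"xyz":[0,0.001,0],"delta_rot":[0,0,0]},{"xyz":[0,0.0005,0],"delta_rot":[0,0,0]},{"xyz":[0,0.0005,0],"delta_rot":[0,0,0]},{"xyz":[0,0,0],"delta_rot":[0,0,0]},{"xyz":[0,0,0],"delta_rot":[0,0,0]},{"xyz":[0,0,0],"delta_rot":[0,0,0]},{"xyz":[0,0,0],"delta_rot":[0,0,0]},{"xyz":[0,0,0],"delta_rot":[0,0,0]}]'
python3 - <<'E'
from h import *
c=shot('wrist','w6');im=c['color'][60:240,300:520,::-1];cv2.imwrite('pics/w6z.png',cv2.resize(im,None,fx=3,fy=3))
E
```

```text
t: 18.5
tool_pos: [0.5384, 0.0887, 0.0266]
tcp_rot: [[-1.0, 0.0, 0.0], [0.0, 1.0, 0.0], [-0.0, 0.0, -1.0]]
contact_force: [-0.1, -0.3, -0.2]
opening: 0.001
```

View pics/w6z.png

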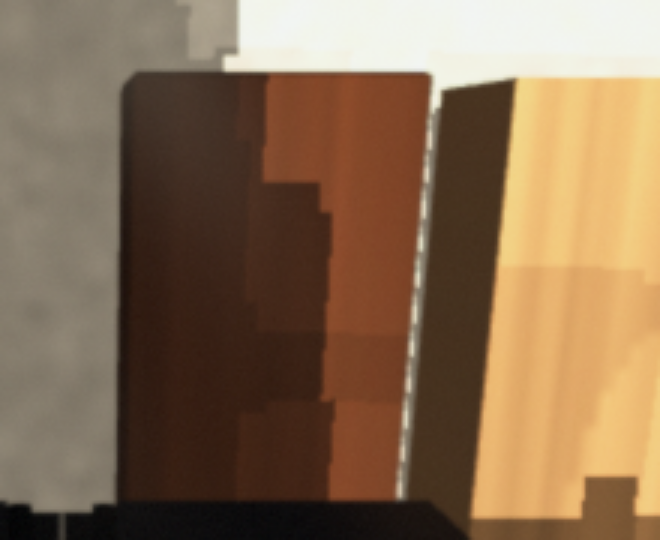

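```bash
python3 -m pendant '[{"xyz":[0,0.0015,0],"delta_rot":[0,0,0]},{"xyz":[0,0.0015,0],"delta_rot":[0,0,0]},{"xyz":[0,0.0015,0],"delta_rot":[0,0,0]},{"xyz":[0,0.001,0],"delta_rot":[0,0,0]},{"xyz":[0,0.0005,0],"delta_rot":[0,0,0]},{"xyz":[0,0,0],"delta_rot":[0,0,0]},{"xyz":[0,0,0],"delta_rot":[0,0,0]},{"xyz":[0,0,0],"delta_rot":[0,0,0]},{"xyz":[0,0,0],"delta_rot":[0,0,0]},{"xyz":[0,0,0],"delta_rot":[0,0,0]}]'
python3 - <<'E'
from h import *
c=shot('wrist','w7');im=c['color'][60:240,300:520,::-1];cv2.imwrite('pics/w7z.png',cv2.resize(im,None,fx=3,fy=3))
E
```

```text
t: 19.55
tool_pos: [0.5385, 0.0947, 0.0265]
tcp_rot: [[-1.0, 0.0, 0.0], [0.0, 1.0, 0.0], [-0.0, 0.0, -1.0]]
contact_force: [0.0, 0.5, -0.6]
opening: 0.007
```

View pics/w7z.png

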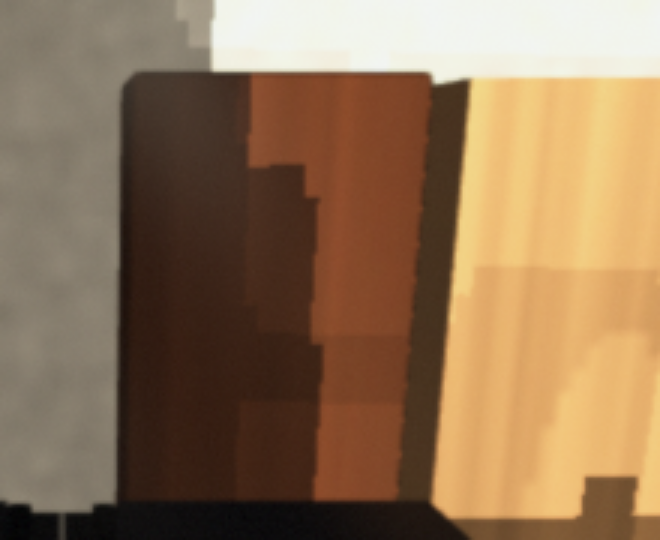

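The top gap shrank from 83 to 37 zoomed px over 6 mm of travel, so about 4.8 mm remains.

```bash
python3 -m pendant '[{"xyz":[0,0.001,0],"delta_rot":[0,0,0]},{"xyz":[0,0.001,0],"delta_rot":[0,0,0]},{"xyz":[0,0.001,0],"delta_rot":[0,0,0]},{"xyz":[0,0.0005,0],"delta_rot":[0,0,0]},{"xyz":[0,0.0005,0],"delta_rot":[0,0,0]},{"xyz":[0,0,0],"delta_rot":[0,0,0]},{"xyz":[0,0,0],"delta_rot":[0,0,0]},{"xyz":[0,0,0],"delta_rot":[0,0,0]},{"xyz":[0,0,0],"delta_rot":[0,0,0]},{"xyz":[0,0,0],"delta_rot":[0,0,0]}]'
```

```text
t: 20.6
tool_pos: [0.5384, 0.0987, 0.0266]
tcp_rot: [[-1.0, 0.0, 0.0], [0.0, 1.0, 0.0], [-0.0, 0.0, -1.0]]
contact_force: [-0.6, 0.8, -0.1]
opening: 0.004
```

```bash
python3 -m pendant '[{"xyz":[0,0.0005,0],"delta_rot":[0,0,0]},{"xyz":[0,0.0005,0],"delta_rot":[0,0,0]},{"xyz":[0,0.0005,0],"delta_rot":[0,0,0]},{"xyz":[0,0,0],"delta_rot":[0,0,0]},{"xyz":[0,0,0],"delta_rot":[0,0,0]},{"xyz":[0,0,0],"delta_rot":[0,0,0]},{"xyz":[0,0,0],"delta_rot":[0,0,0]},{"xyz":[0,0,0],"delta_rot":[0,0,0]},{"xyz":[0,0,0],"delta_rot":[0,0,0]},{"xyz":[0,0,0],"delta_rot":[0,0,0]}]'
```

```text
t: 21.6
tool_pos: [0.5385, 0.0997, 0.0266]
tcp_rot: [[-1.0, 0.0, 0.0], [0.0, 1.0, -0.001], [-0.0, -0.001, -1.0]]
contact_force: [-0.0, -5.7, 0.5]
opening: 0.005
```

```bash
python3 -m pendant '[{"xyz":[0,0.0005,0],"delta_rot":[0,0,0]},{"xyz":[0,0.0005,0],"delta_rot":[0,0,0]},{"xyz":[0,0,0],"delta_rot":[0,0,0]},{"xyz":[0,0,0],"delta_rot":[0,0,0]},{"xyz":[0,0,0],"delta_rot":[0,0,0]},{"xyz":[0,0,0],"delta_rot":[0,0,0]},{"xyz":[0,0,0],"delta_rot":[0,0,0]},{"xyz":[0,0,0],"delta_rot":[0,0,0]},{"xyz":[0,0,0],"delta_rot":[0,0,0]},{"xyz":[0,0,0],"delta_rot":[0,0,0]}]'
python3 - <<'E'
from h import *
c=shot('wrist','w8');im=c['color'][60:240,300:520,::-1];cv2.imwrite('pics/w8z.png',cv2.resize(im,None,fx=3,fy=3))
E
```

```text
t: 22.6
tool_pos: [0.5385, 0.0997, 0.0266]
tcp_rot: [[-1.0, 0.0, -0.0], [0.0, 1.0, -0.002], [0.0, -0.002, -1.0]]
contact_force: [-1.0, -9.6, 0.3]
opening: 0.005
```

View pics/w8z.png

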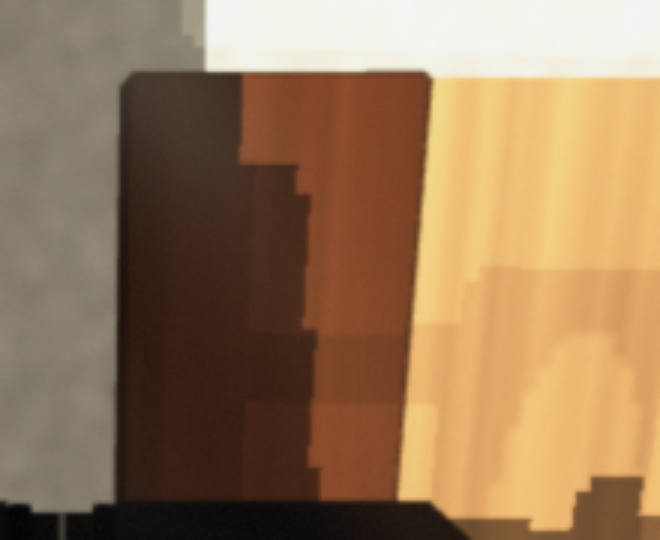

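The seam is now tight with 9.6 N against it. The walnut's near end (row 72) sits about 2 raw px (~0.8 mm) past the panel's end (row 78), so a small gap at the stop is likely. I'll go round to the −x end and push with the jaw turned 90°, which keeps the body clear of the clamps.

```bash
python3 -m pendant '[{"xyz":[0,-0.005,0],"delta_rot":[0,0,0]},{"xyz":[0,-0.01,0],"delta_rot":[0,0,0]},{"xyz":[0,0,-0.03],"delta_rot":[0,0,0]},{"xyz":[0,0,-0.04],"delta_rot":[0,0,0]},{"xyz":[0.0357,0.0133,0],"delta_rot":[0,0,0]},{"xyz":[0.0357,0.0133,0],"delta_rot":[0,0,0]},{"xyz":[0.0357,0.0133,0],"delta_rot":[0,0,0]},{"xyz":[0,0,0],"delta_rot":[0,0,8.2]},{"xyz":[0,0,0],"delta_rot":[0,0,8.2]},{"xyz":[0,0,0],"delta_rot":[0,0,8.2]}]'
python3 -m pendant '[{"xyz":[0,0,0],"delta_rot":[0,0,8.2]},{"xyz":[0,0,0],"delta_rot":[0,0,8.2]},{"xyz":[0,0,0],"delta_rot":[0,0,8.2]},{"xyz":[0,0,0],"delta_rot":[0,0,8.2]},{"xyz":[0,0,0],"delta_rot":[0,0,8.2]},{"xyz":[0,0,0],"delta_rot":[0,0,8.2]},{"xyz":[0,0,0],"delta_rot":[0,0,8.2]},{"xyz":[0,0,0],"delta_rot":[0,0,8]},{"xyz":[0,0,0],"delta_rot":[0,0,0]},{"xyz":[0,0,0],"delta_rot":[0,0,0]}]'
python3 - <<'E'
from h import *
c=shot('wrist','w9');print(ctrl.observe()['qpos'])
E
```

```text
t: 23.65
tool_pos: [0.4311, 0.1265, 0.0968]
tcp_rot: [[-0.907, 0.421, 0.001], [0.421, 0.907, 0.001], [-0.0, 0.001, -1.0]]
contact_force: [0.9, -0.3, -0.1]
opening: 0.002
t: 24.65
tool_pos: [0.4313, 0.1261, 0.0966]
tcp_rot: [[-0.003, 1.0, 0.0], [1.0, 0.003, 0.0], [0.0, 0.0, -1.0]]
contact_force: [-0.6, 0.2, -0.6]
opening: 0.007
[ 1.08427151e-01 -7.24027635e-02  2.08683830e+00  3.59441173e-04
  1.12711431e+00  1.05325608e-01]
```

View pics/w9.png

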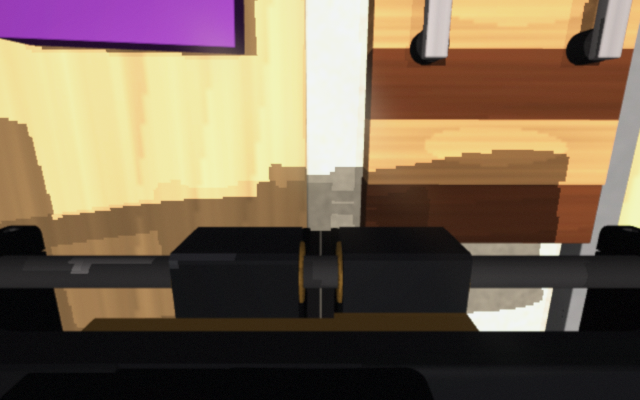

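The walnut (rows 185–242) lies flush along the panel, and both ends look close to level. I'll descend and push the end toward the stop.

```bash
python3 -m pendant '[{"xyz":[0,0,0.03],"delta_rot":[0,0,0]},{"xyz":[0,0,0.03],"delta_rot":[0,0,0]},{"xyz":[0,0,0.01],"delta_rot":[0,0,0]},{"xyz":[0,0.006,0],"delta_rot":[0,0,0]},{"xyz":[0,0.006,0],"delta_rot":[0,0,0]},{"xyz":[0,0.004,0],"delta_rot":[0,0,0]},{"xyz":[0,0.003,0],"delta_rot":[0,0,0]},{"xyz":[0,0.001,0],"delta_rot":[0,0,0]},{"xyz":[0,0,0],"delta_rot":[0,0,0]},{"xyz":[0,0,0],"delta_rot":[0,0,0]}]'
```

```text
t: 25.7
tool_pos: [0.4515, 0.1261, 0.0267]
tcp_rot: [[0.0, 1.0, 0.001], [1.0, -0.0, 0.0], [0.0, 0.001, -1.0]]
contact_force: [-0.1, 0.2, -0.8]
opening: 0.007
```

```bash
python3 -m pendant '[{"xyz":[0,0.0005,0],"delta_rot":[0,0,0]},{"xyz":[0,0.0005,0],"delta_rot":[0,0,0]},{"xyz":[0,0.0005,0],"delta_rot":[0,0,0]},{"xyz":[0,0.0005,0],"delta_rot":[0,0,0]},{"xyz":[0,0.0005,0],"delta_rot":[0,0,0]},{"xyz":[0,0,0],"delta_rot":[0,0,0]},{"xyz":[0,0,0],"delta_rot":[0,0,0]},{"xyz":[0,0,0],"delta_rot":[0,0,0]},{"xyz":[0,0,0],"delta_rot":[0,0,0]},{"xyz":[0,0,0],"delta_rot":[0,0,0]}]'
```

```text
t: 26.7
tool_pos: [0.452, 0.1261, 0.0261]
tcp_rot: [[0.0, 1.0, -0.004], [1.0, -0.0, -0.0], [-0.0, -0.004, -1.0]]
contact_force: [-7.0, -0.1, 5.6]
opening: 0.002
```

```bash
python3 -m pendant '[{"xyz":[0,0.0005,0],"delta_rot":[0,0,0]},{"xyz":[0,0.0005,0],"delta_rot":[0,0,0]},{"xyz":[0,0,0],"delta_rot":[0,0,0]},{"xyz":[0,0,0],"delta_rot":[0,0,0]},{"xyz":[0,0,0],"delta_rot":[0,0,0]},{"xyz":[0,-0.001,0],"delta_rot":[0,0,0]},{"xyz":[0,-0.002,0],"delta_rot":[0,0,0]},{"xyz":[0,-0.006,0],"delta_rot":[0,0,0]},{"xyz":[0,-0.01,0],"delta_rot":[0,0,0]},{"xyz":[0,0,-0.03],"delta_rot":[0,0,0]}]'
python3 -m pendant '[{"xyz":[0,0,-0.04],"delta_rot":[0,0,0]},{"xyz":[0,0,-0.04],"delta_rot":[0,0,0]},{"xyz":[-0.04,0.03,0],"delta_rot":[0,0,0]},{"xyz":[-0.04,0.03,0],"delta_rot":[0,0,0]},{"xyz":[-0.04,0.03,0],"delta_rot":[0,0,0]},{"xyz":[0,0.02,0],"delta_rot":[0,0,0]},{"xyz":[0,0,0],"delta_rot":[0,0,0]},{"xyz":[0,0,0],"delta_rot":[0,0,0]},{"xyz":[0,0,0],"delta_rot":[0,0,0]},{"xyz":[0,0,0],"delta_rot":[0,0,0]}]'
python3 - <<'E'
from h import *
c=shot('wrist','w10');print(ctrl.observe()['tool_pos'])
E
```

```text
t: 27.7
tool_pos: [0.4305, 0.1256, 0.0529]
tcp_rot: [[0.0, 1.0, -0.009], [1.0, -0.0, -0.001], [-0.001, -0.009, -1.0]]
contact_force: [0.7, 1.0, -0.1]
opening: 0.009
t: 28.7
tool_pos: [0.5448, 0.007, 0.1364]
tcp_rot: [[-0.001, 1.0, -0.001], [1.0, 0.001, 0.0], [0.0, -0.001, -1.0]]
contact_force: [0.3, -0.2, -0.5]
opening: 0.007
[0.54494132 0.00693498 0.13652099]
```

View pics/w10.png

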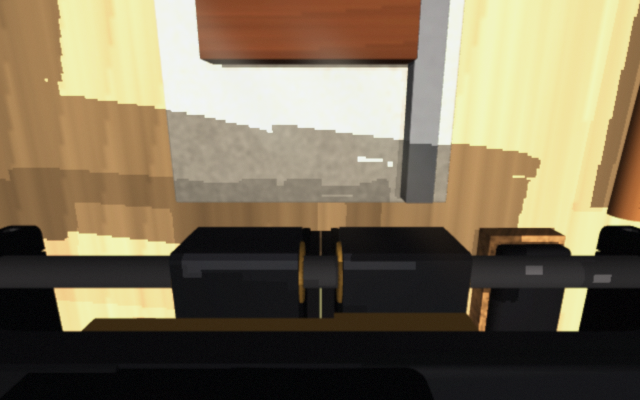

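The walnut's right end (col ~418) meets the stop, with no bright line visible, but the seam is out of view. I'll raise the arm for a better look.

```bash
python3 -m pendant '[{"xyz":[0.02,0.01,-0.03],"delta_rot":[0,0,0]},{"xyz":[0.02,0.01,-0.03],"delta_rot":[0,0,0]},{"xyz":[0.02,0.01,-0.01],"delta_rot":[0,0,0]},{"xyz":[0,0.01,0],"delta_rot":[0,0,0]},{"xyz":[0,0,0],"delta_rot":[0,0,0]},{"xyz":[0,0,0],"delta_rot":[0,0,0]},{"xyz":[0,0,0],"delta_rot":[0,0,0]},{"xyz":[0,0,0],"delta_rot":[0,0,0]},{"xyz":[0,0,0],"delta_rot":[0,0,0]},{"xyz":[0,0,0],"delta_rot":[0,0,0]}]'
python3 - <<'E'
from h import *
c=shot('wrist','w11');im=c['color'][0:220,180:480,::-1];cv2.imwrite('pics/w11z.png',cv2.resize(im,None,fx=2.6,fy=2.6,interpolation=cv2.INTER_CUBIC))
shot('top','t11');shot('side','s11')
E
```

```text
t: 29.75
tool_pos: [0.5857, 0.0658, 0.2064]
tcp_rot: [[0.001, 1.0, -0.0], [1.0, -0.001, 0.0], [0.0, -0.0, -1.0]]
contact_force: [-0.5, 0.1, -0.5]
opening: 0.004
```

View pics/w11z.png

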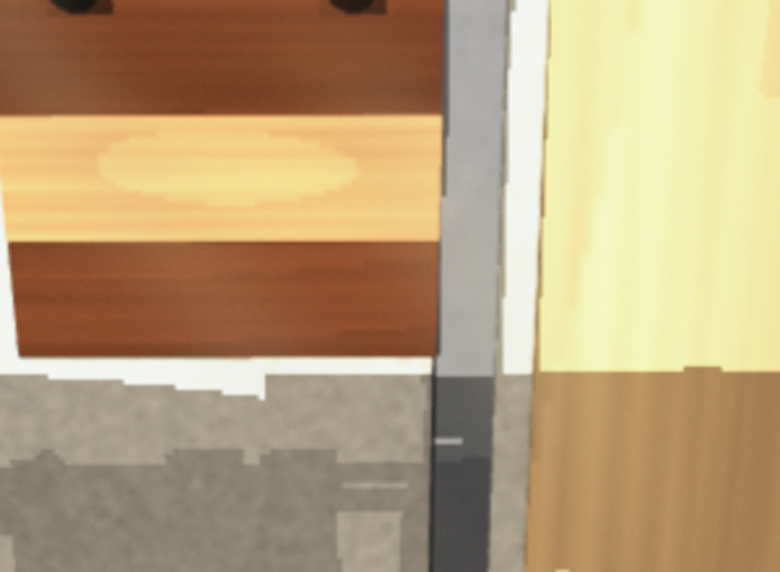

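View pics/s11.png

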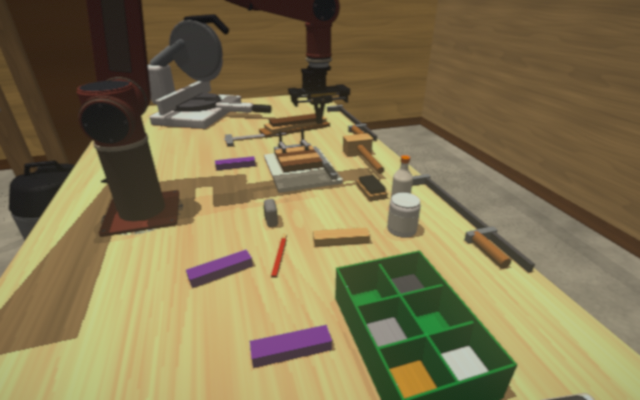

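Both ends and the seam look closed; the maple and the other items haven't moved. Next, a numeric check of the seam and the end line.

Run:
```python
from h import *
c=load('w11');g=c['color'].astype(int)
np.set_printoptions(linewidth=220)
for u in (190,230,270,310,345): print(u,'seam',g[88:98,u].tolist(),)
print('ref internal seam',g[38:50,270].tolist())
for v in (60,75,98,115,130): print(v,'stop',g[v,342:356].tolist())
def ed(u,lo,hi,sg):
    a=cv2.GaussianBlur(g[:,u,0].astype(float).reshape(-1,1),(1,3),0)[lo:hi,0];d=np.diff(a)*sg;i=d.argmax();return lo+i+.5
```

```text
190 seam [[243, 204, 130], [243, 210, 133], [243, 217, 140], [242, 216, 139], [223, 186, 116], [140, 94, 56], [127, 68, 38], [129, 70, 40], [133, 72, 43], [134, 72, 43]]
230 seam [[242, 201, 130], [241, 207, 133], [242, 211, 135], [240, 210, 135], [225, 180, 113], [158, 107, 66], [145, 88, 54], [145, 88, 54], [145, 87, 54], [145, 85, 53]]
270 seam [[242, 205, 128], [242, 207, 132], [242, 208, 133], [241, 202, 129], [219, 166, 102], [141, 92, 54], [146, 86, 51], [149, 87, 52], [150, 89, 51], [151, 88, 53]]
310 seam [[243, 208, 132], [243, 208, 131], [242, 206, 130], [241, 198, 125], [221, 162, 99], [146, 87, 52], [145, 79, 46], [147, 81, 46], [147, 80, 46], [150, 83, 48]]
345 seam [[240, 204, 133], [240, 203, 133], [240, 199, 130], [238, 193, 125], [218, 164, 106], [158, 107, 70], [158, 103, 68], [159, 100, 67], [159, 102, 66], [161, 103, 69]]
ref internal seam [[120, 66, 36], [122, 66, 37], [122, 66, 37], [126, 69, 40], [131, 71, 41], [141, 81, 47], [199, 139, 84], [240, 196, 124], [243, 204, 127], [243, 206, 130], [243, 200, 126], [243, 198, 125]]
60 stop [[239, 195, 126], [240, 196
[... 464 characters left out ...]
op [[158, 101, 65], [158, 100, 64], [158, 100, 65], [158, 100, 66], [157, 101, 67], [152, 100, 68], [132, 96, 72], [136, 125, 115], [172, 165, 158], [177, 171, 163], [177, 171, 162], [177, 171, 163], [176, 170, 162], [179, 173, 164]]
115 stop [[149, 88, 57], [148, 90, 57], [148, 90, 59], [150, 91, 60], [150, 92, 60], [141, 91, 62], [116, 92, 77], [135, 128, 122], [171, 166, 161], [176, 170, 164], [175, 171, 164], [176, 173, 165], [177, 173, 166], [179, 174, 168]]
130 stop [[135, 79, 48], [135, 78, 49], [135, 78, 49], [137, 80, 51], [134, 79, 50], [122, 77, 54], [96, 82, 74], [129, 124, 121], [170, 165, 163], [173, 168, 165], [173, 169, 165], [174, 171, 165], [173, 170, 165], [174, 170, 165]]
```

Run:
```python
from h import *
c=load('w11');P=cloud(c);z=P[...,2]
np.set_printoptions(linewidth=220)
m=np.zeros(z.shape,bool);m[96:134,186:346]=1
k=m&(z>.035);print('walnut top z',np.median(z[k]),[np.median(z[100:130,a:a+20]).round(4) for a in (195,250,320)])
t0,t1=load('top0'),load('t11')
d=np.abs(t0['color'].astype(int)-t1['color'].astype(int)).sum(2)
cv2.imwrite('pics/t11.png',np.hstack([t1['color'][60:290,160:520,::-1],cv2.cvtColor(np.clip(d,0,255).astype(np.uint8),cv2.COLOR_GRAY2BGR)[60:290,160:520]]))
```

```text
walnut top z 0.04609585938032695 [np.float64(0.0461), np.float64(0.0461), np.float64(0.0461)]
```

View pics/t11.png

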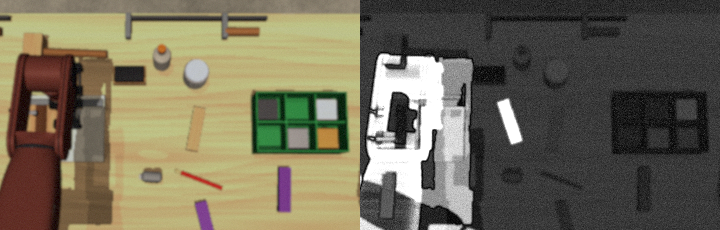

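The seam transition is a clean light-to-dark step at row 92–93 across the whole length, with no dark or white line, the same as the panel's internal glue joint. The stop line is as thin as at the clamped strips, and the walnut's top is level at 46 mm. In the top view, nothing but the walnut and the arm has changed. Handing in.

```bash
python3 -c "
from workcell import ctrl
print(ctrl.finish_job())"
```

```text
the job is handed in; nothing more can be done
None
```

The walnut strip lies flat in the jig, tight against both the panel's open edge and the grey end stop. I let go of it and handed the job in at about 30 s of the 54 s limit, with the arm clear.

**What I did:** I gripped the strip across its middle, set it on the jig floor and nudged it to the stop until I felt about 6 N. After letting go, I pushed its long side against the panel with shut fingers, up to about 10 N. That left its near end about 0.8 mm past the end of the panel, so I pushed that end back toward the stop. I read 7 N there, then pushed slightly further and backed off without another reading.

**Last checks:**
- **Seam:** it shows a clean edge with no gap along its whole length, like the panel's own glue joints.
- **End stop:** the line there is no wider than at the clamped strips.
- **Flatness:** the top reads 46.1 mm at three points, against 46 mm expected.
- **Other items:** comparing top views before and after, the maple strip and the other things in clear view had not moved. The arm hid the jig area and part of the mallet in that view.

**Limits and disagreements:**
- **Gap size:** the final close-up resolves a bit under 1 mm per pixel, so a gap well below that would not show. I did not repeat the side push after the end push.
- **Stop position:** contact at the stop came 1 to 2 mm beyond where the camera put it, about within its 2 mm calibration.

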